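# Refit a pulled-off hob knob and hold it pressed in

### The arm

A 7-joint arm with a two-finger parallel gripper is mounted at the origin on the work surface. World frame = base frame: x ahead of the robot, y to its left, z up, the work surface at z = 0. Lengths are in m, angles in degrees, forces in N, time in s.
With the tool pointing down it reaches from about 0.4 to 0.85 m from the base axis. Payload 4.5 kg.
Tool frame: the origin (TCP) lies on the front face of the gripper's body, between the roots of the fingers; the fingertips stand 73 mm ahead of it and the grasp point (between the pads) lies 54 mm ahead of it; z points along the fingers, y is the line along which they close (so a half turn about z gives the same grasp; the last joint's range is limited). The gripper opens to 85 mm and grips with 20 to 120 N. Pads are 22 mm wide; open, the fingers measure 114 mm over their backs; the gripper's body (76 mm by 85 mm) begins 54 mm behind the grasp point. The pads swing forward as they close: fully open they stand 13 mm farther back than shut.
Start: joints at [75.046, 39.483, -11.15, 89.685, 9.013, 51.709, -12.324], TCP at [0.182, -0.598, 0.304] pointing down, gripper open.
Joint ranges: [-172.22, 172.22], [-26.19, 119.32], [-84.43, 86.54], [7.71, 146.69], [-57.33, 237.33], [2.42, 119.75], [-152.13, 152.13]. Speed limits (degrees/s): [147.25, 147.25, 180, 180, 180, 180, 180].

### API

Orientations are given as a 3x3 rotation matrix whose columns are the frame's x, y, z axes.
In Python, from station import bot gives the robot as it stands.
- The arm moves only by the shell command python3 -m creep 'ROWS' [FORCE]. ROWS is text: rows parted by semicolons, each of 7 numbers parted by spaces: the shift along the world's x, y, z in cm, then the turn, a rotation vector about the world's x, y, z in degrees, then the finger opening in cm, from 0 to 8.54. In form: x y z wx wy wz hand; .... A call has 1 to 10 rows; each row is the pose to reach, as a shift and turn from the pose commanded when the call began; what a row does not reach only later rows make up. A row lasts 1/10 s, in which the tool goes at most 50 mm and 8.59 degrees, less where a joint would pass 70% of its speed; a pose out of reach is approached as far as the arm can. A call with a gripper value outside its range is refused whole. The fingers move at their own pace and stop on an object; FORCE is the grip in N (left out, the last holds). Time passes only in rows, so rows that repeat a pose let the fingers close. It gives the time, the measured TCP pose, the force and the opening at its end, in the units of the state.
- bot.get_obs(): the state, without advancing time (a new reading comes with each control period).
- bot.snapshot(name): name is "scene" or "side" or "wrist"; returns a dict with "img" (400x640x3 uint8, red, green, blue), "fx", "fy", "cx", "cy" (pixels), "origin" and "attitude" of the camera in the world. Camera axes: x right, y down, z forward; pixel columns grow to the right and rows downward; lengths in m; the calibration is good to about 2 mm. A picture is of the moment at which its call begins. There is no depth.
- bot.hand_in(): hands the job in, once; it reports no verdict.
The state is a dict: "clock": time; "joint_positions": joint angles; "joint_vel": joint speeds; "joint_torque": joint torques, N m; "tcp_pos": TCP position; "ee_rot": TCP orientation; "wrist_force": force on the tool from outside, world axes, zero at the start; "torque": the same for the moment, N m; "grip_width": opening from 0.0 (shut) to 1.0 (fully open).
Only numpy, scipy, OpenCV 4.12 (cv2) and the standard library are available. Lean on these libraries where they do the work, as an engineer would, in place of code of your own. Each camera call takes 0.05 s, during which the arm holds its last target. There are 200 camera calls.

### The job

One burner of the camping hob has lost its knob: pick up the loose knob with the beak and grip bar (the twin of the one still on the hob), turn it so that its beak points the way the flat of the bare D-shaped shaft faces, and push it fully onto that shaft. Then press knob and shaft all the way down against the valve's spring, as for lighting the burner, and finish while still holding it pressed: do not let go or let it come up. Leave the round knob, the jar and the screwdriver where they are.

Things in the scene. Friction and masses are not known exactly. Their poses are not given: they have to be found in the camera images.
- knob: Loose black hob knob, about 50 g, standing bore down on the bench, any yaw. Origin: on its axis at the underside; z up, x towards the beak. Skirt and disc 44 mm across, 0 to 18 mm up; grip bar on top 40 mm long (x), 14 mm wide (y), centred, up to 42 mm (grasp its long sides from above). Beak 10 mm wide, 5 to 17 mm up, out to x = 35 mm. Bore: see shaft_top.
- knob_beak (a point): Tip of the loose knob's beak: 35 mm along +x from its axis, 11 mm above its underside.
- shaft_top (a point): Centre of the bare shaft's top (moves with it); z up, x the way the flat faces. Shaft 12 mm in diameter, flat 2.5 mm from the axis, 2 mm chamfer, 26 mm out of the hob's top; it does not turn. The knob's D-bore: 14 mm diameter, 14 mm deep, flat on the beak side 3.5 mm from the axis, so 1 mm play all round, 0.18 rad in yaw; the beak goes along +x here. Fully on, top meets bore end.
- shaft (a joint): How far the valve shaft is pressed down, m: 0 is up, 0.008 is the bottom stop. A spring pushes it up with 4 N at 0, rising to 12 N at 0.008, and lifts shaft and knob again when they are not pressed.
- hob: Steel two-burner hob, 300 mm (its x) by 400 mm (its y), top 70 mm above the bench, fixed. Origin: centre of its underside; the -x edge with the valves is nearest the robot. Valves stand at x = -100, y = +-70 mm; which one is bare varies. Pan supports rise 28 mm above the top, within 80 mm of the burner centres at x = 45, y = +-100 mm.
- valve_fitted: The hob's other valve, with its knob in place (same shape as the loose one, fixed, may point anywhere). Origin: on its axis at the hob's top; the knob reaches 54 mm above it. Leave it.
- round_knob: A round ribbed black knob without beak or bar, 38 mm across and 26 mm high, standing on the bench; not the one wanted. Leave it. Origin: centre of its underside.
- jar: Small glass jar with steel lid, 52 mm across, 60 mm high. Leave it. Origin: centre of its underside.
- screwdriver: Screwdriver, 200 mm long, lying on the bench left of the hob. Leave it. Origin: under its middle.
Things that resemble listed ones, but are neither listed nor needed, are in the scene too. Leave any red look-alike of the knob alone.

How it is judged:
By the outcome, as a careful person would: the job done as asked, in the order asked, and still so for the second after the job is handed in, while the arm keeps its last pose, push and grip.
It also fails if it takes over 51 s, if anything falls off the work surface, if the arm or the gripper's body presses on something with over 40 N, if the wrist force passes 120 N, or if a joint passes its speed limit or range.

## Working session

There is one attempt and no reset: what is moved stays moved. The work goes in short steps, Python scripts to look and compute and a shell command to move; the robot and the scene stay as the last step left them, time stands still between calls to the robot, and variables do not carry over. Pictures are saved under pics/ and viewed, on a budget of 10 in all, crops included, one or two more only if the job needs it, and the job is handed in when it is done.

```bash
ls; mkdir -p pics; cat > h.py <<'E'
import numpy as np, cv2
from station import bot
def snap(n,name):
    s=bot.snapshot(n); cv2.imwrite('pics/'+name+'.png',s['img'][:,:,::-1]); return s
def ray(s,u,v):
    d=np.array(s['attitude'])@np.array([(u-s['cx'])/s['fx'],(v-s['cy'])/s['fy'],1]); return np.array(s['origin']),d/np.linalg.norm(d)
def onz(s,u,v,z):
    o,d=ray(s,u,v); return o+d*(z-o[2])/d[2]
def proj(s,p):
    q=np.array(s['attitude']).T@(np.array(p)-np.array(s['origin'])); return np.array([s['fx']*q[0]/q[2]+s['cx'],s['fy']*q[1]/q[2]+s['cy']])
E
python3 - <<'E'
from h import *
import pickle
S={n:snap(n,n+'0') for n in('scene','side')}
pickle.dump(S,open('s0.pkl','wb'))
for n in S: print(n,S[n]['origin'],S[n]['attitude'],S[n]['fx'])
o=bot.get_obs();print(o['clock'],o['tcp_pos'],o['ee_rot'],o['wrist_force'])
E
```

```text
pics
scene [1.0776239  0.31077197 1.05395356] [[-0.50735952  0.72769992 -0.46156163]
 [ 0.86169015  0.42298935 -0.28030359]
 [-0.00874125 -0.53993781 -0.84165952]] 404.6577137060119
side [ 0.28355472 -0.76635671  0.86920376] [[ 0.94438314 -0.2353201   0.2297062 ]
 [-0.32868939 -0.65382956  0.6815205 ]
 [-0.01018677 -0.71911846 -0.69481283]] 378.81862401345967
0.1 [ 0.18141099 -0.59760272  0.30316798] [[ 9.56839485e-01  2.90616328e-01 -5.90781239e-04]
 [ 2.90616905e-01 -9.56838244e-01  1.54591424e-03]
 [-1.16014163e-04 -1.65088280e-03 -9.99998631e-01]] [-0.05877916 -0.02453393  0.64463125]
```

View pics/scene0.png

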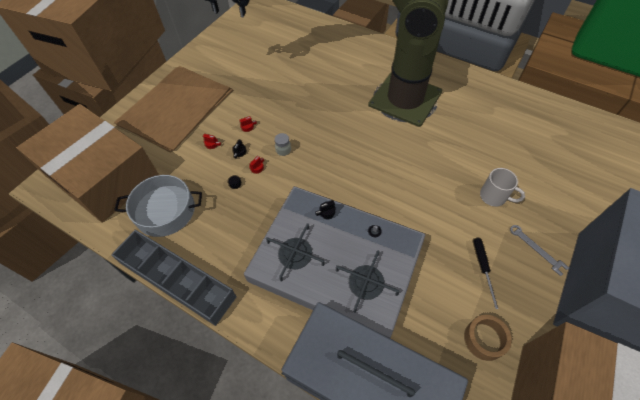

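View pics/side0.png

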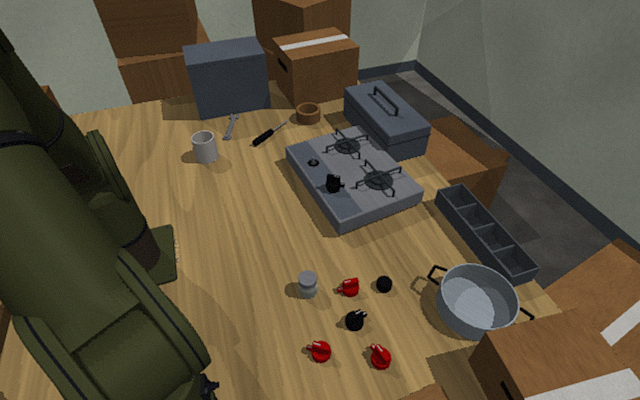

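The loose black knob is at scene (239,149) / side (355,320), with three red look-alikes around it. The bare shaft is at scene (375,230) / side (313,162), and the round knob is at scene (235,182).

```bash
python3 - <<'E'
from h import *
import pickle
S=pickle.load(open('s0.pkl','rb'));a,b=S['scene'],S['side']
print('knob',onz(a,239,149,.02),onz(b,355,320,.02))
print('shaft',onz(a,375,230,.09),onz(b,313,162,.09))
print('fitted',onz(a,326,210,.1),onz(b,334,184,.1))
for n,(u,v),(p,q) in(('red1',(211,141),(320,352)),('red2',(247,124),(320,352)),('red3',(257,165),(350,287)),('jar',(282,145),(308,285)),('red?',(211,141),(380,357))): print(n,onz(a,u,v,.02),onz(b,p,q,.02))
w=snap('wrist','w0');o=bot.get_obs();R=np.array(o['ee_rot'])
print('cam in tcp',R.T@(np.array(w['origin'])-o['tcp_pos']),R.T@np.array(w['attitude']),w['fx'])
ims=[]
for s,(x,y) in((a,(239,149)),(a,(375,230)),(b,(355,320)),(b,(313,162))):
    c=s['img'][y-25:y+25,x-33:x+33,::-1]; ims.append(cv2.resize(c,(396,300),interpolation=2))
cv2.imwrite('pics/c1.png',np.vstack([np.hstack(ims[:2]),np.hstack(ims[2:])]))
E
```

```text
knob [ 0.50233387 -0.36425537  0.02      ] [ 0.50155487 -0.3758144   0.02      ]
shaft [0.5812037  0.16457363 0.09      ] [0.57024673 0.14041215 0.09      ]
fitted [0.59870502 0.02309427 0.1       ] [0.59277777 0.0091914  0.1       ]
red1 [ 0.52175273 -0.46555727  0.02      ] [ 0.3972096  -0.42042561  0.02      ]
red2 [ 0.40068865 -0.40682499  0.02      ] [ 0.3972096  -0.42042561  0.02      ]
red3 [ 0.52592315 -0.2749919   0.02      ] [ 0.52501373 -0.28823028  0.02      ]
jar [ 0.4176404  -0.25165008  0.02      ] [ 0.42531382 -0.24655005  0.02      ]
red? [ 0.52175273 -0.46555727  0.02      ] [ 0.51936285 -0.47536939  0.02      ]
cam in tcp [ 0.08196791 -0.00139644 -0.07023388] [[ 3.07780207e-04 -9.47029664e-01 -3.21145949e-01]
 [ 9.99999953e-01  2.87052636e-04  1.11889410e-04]
 [-1.37767988e-05 -3.21145969e-01  9.47029707e-01]] 291.5796656130893
```

View pics/c1.png

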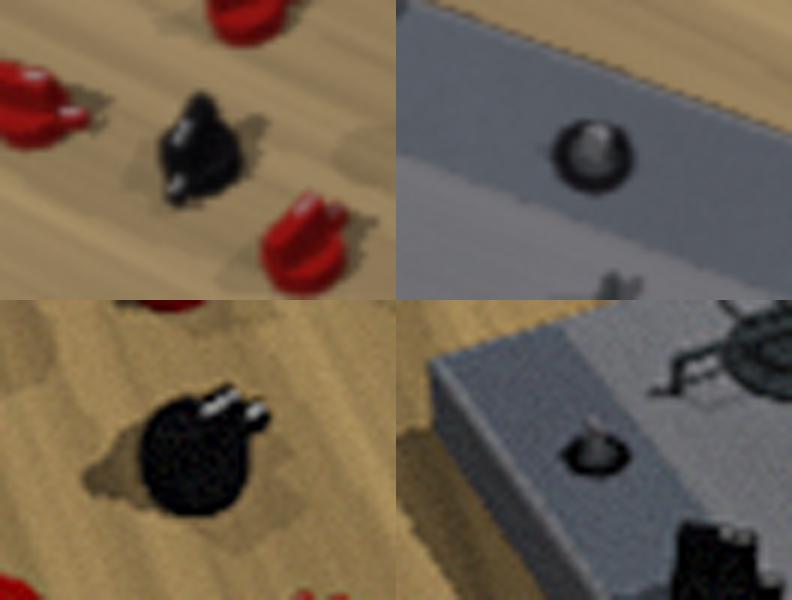

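```bash
python3 -m creep '5 3 0 0 0 0 8.5;9 6.5 0 0 0 0 8.5;13 9.5 0 0 0 0 8.5;17 12.5 -1 0 0 0 8.5;21 15 -2 0 0 0 8.5;25 18 -3 0 0 0 8.5;29 20.5 -4 0 0 0 8.5;31 22.5 -5 0 0 0 8.5;31 22.5 -5 0 0 0 8.5;31 22.5 -5 0 0 0 8.5'
python3 - <<'E'
from h import *
import pickle
w=snap('wrist','w1');pickle.dump(w,open('w1.pkl','wb'));o=bot.get_obs();print(o['tcp_pos'],o['clock'])
for p in ((.5,-.37,.02),): print(proj(w,p))
E
```

```text
clock: 1.15
tcp_pos: [0.4921, -0.3718, 0.2532]
ee_rot: [[0.956, 0.293, -0.001], [0.293, -0.956, 0.001], [-0.001, -0.001, -1.0]]
wrist_force: [-0.8, -0.8, 1.0]
grip_width: 0.992
[ 0.4909303  -0.37350848  0.25359426] 1.2
[321.87521288 172.46424918]
```

View pics/w1.png

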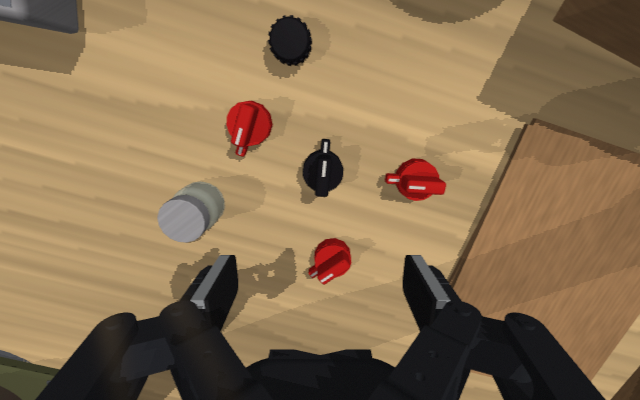

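The wrist view shows the knob at about (323,170), with its beak up and the tip near (325,141). Next I measure it from the white marks and the dark mask.

```bash
python3 - <<'E'
from h import *
import pickle
w=pickle.load(open('w1.pkl','rb'));im=w['img'].astype(int)
x0,x1,y0,y1=295,352,130,205
r=im[y0:y1,x0:x1]
wh=((r.min(2)>150)).astype('uint8')
n,l,st,c=cv2.connectedComponentsWithStats(wh)
for i in range(1,n): 
    if st[i,4]>5: print('white',st[i]+[x0,y0,0,0,0],c[i]+[x0,y0])
dk=((r.max(2)<60)|(wh>0)).astype('uint8')
n,l,st,c=cv2.connectedComponentsWithStats(dk)
i=1+np.argmax(st[1:,4]);print('dark',st[i]+[x0,y0,0,0,0])
m=(l==i)
for y in range(0,y1-y0): 
    xs=np.where(m[y])[0]
    if len(xs) and y%3==0: print(y+y0,xs.min()+x0,xs.max()+x0,end=' | ')
E
```

```text
white [324 142   3  11  27] [324.92592593 146.48148148]
white [322 161   4  16  41] [323.56097561 168.17073171]
dark [ 303  139   40   58 1434]
139 322 328 | 142 322 329 | 145 321 329 | 148 321 329 | 151 315 330 | 154 310 334 | 157 308 337 | 160 306 339 | 163 304 340 | 166 304 341 | 169 303 342 | 172 303 342 | 175 303 342 | 178 304 341 | 181 305 340 | 184 307 337 | 187 310 335 | 190 314 329 | 193 315 327 | 196 321 325 |
```

```bash
cat > k.py <<'E'
from h import *
import pickle
w=pickle.load(open('w1.pkl','rb'))
c=onz(w,322.8,172,.018);t=onz(w,325.4,138.7,.017);b=onz(w,324.9,146.5,.017);e=onz(w,321.5,197,.042);g=onz(w,323.5,168.2,.042)
for n,p in dict(c=c,tip=t,beakline=b,barend=e,barline=g,L=onz(w,303,172,.018),R=onz(w,342.5,172,.018)).items(): print(n,p)
for n,v in dict(ct=t-c,cb=b-c,eg=g-e,eb=b-e,et=t-e).items(): print(n,np.linalg.norm(v[:2]),np.degrees(np.arctan2(v[1],v[0])))
E
python3 k.py
```

```text
c [ 0.50031718 -0.37095234  0.018     ]
tip [ 0.53470332 -0.36311138  0.017     ]
beakline [ 0.52685629 -0.36502372  0.017     ]
barend [ 0.48051265 -0.37550405  0.042     ]
barline [ 0.50967085 -0.36855933  0.042     ]
L [ 0.49407466 -0.35063323  0.018     ]
R [ 0.50652737 -0.39116621  0.018     ]
ct 0.03526878770818048 12.845340470822261
cb 0.027193254516515202 12.592640772746037
eg 0.029973814202801777 13.396774019801635
eb 0.04751389685428739 12.742748980610333
et 0.055589629288564486 12.881267786852318
```

The measurements agree: the beak tip is 35.3 mm from the axis (35 expected), the bar half-length is about 20 mm, and the yaw is 12.9°. Now I grasp the knob.

```bash
python3 -m creep '0.9 0.2 -3 0 0 -4.1 8.5;0.9 0.2 -7 0 0 -4.1 8.5;0.9 0.2 -10 0 0 -4.1 8.5;0.9 0.2 -13 0 0 -4.1 8.5;0.9 0.2 -14.5 0 0 -4.1 8.5;0.9 0.2 -15.9 0 0 -4.1 8.5;0.9 0.2 -15.9 0 0 -4.1 8.5;0.9 0.2 -15.9 0 0 -4.1 5' 40
python3 -m creep '0 0 0 0 0 0 0;0 0 0 0 0 0 0;0 0 0 0 0 0 0;0 0 0 0 0 0 0;0 0 0 0 0 0 0;0 0 0 0 0 0 0;0 0 0 0 0 0 0;0 0 0 0 0 0 0' 60
```

```text
clock: 2.0
tcp_pos: [0.5009, -0.3717, 0.0958]
ee_rot: [[0.975, 0.221, 0.001], [0.221, -0.975, -0.001], [0.001, 0.001, -1.0]]
wrist_force: [-0.4, -0.6, -0.4]
grip_width: 0.851
clock: 2.8
tcp_pos: [0.5011, -0.3712, 0.0956]
ee_rot: [[0.975, 0.221, 0.001], [0.221, -0.975, -0.001], [0.001, 0.001, -1.0]]
wrist_force: [0.5, -0.1, 5.4]
grip_width: 0.139
```

```bash
python3 -m creep '0 0 1 0 0 0 0;0 0 3 0 0 0 0;0 0 7 0 0 0 0;0 0 11 0 0 0 0;0 0 15 0 0 0 0;0 0 18 0 0 0 0;0 0 20 0 0 0 0;0 3 20 0 0 0 0;0 7 20 0 0 0 0;0 11 20 0 0 0 0'
python3 -m creep '0 4 0 0 0 0 0;0 8 0 0 0 0 0;0 12 0 0 0 0 0;0 16 0 0 0 0 0;0 20 0 0 0 0 0;0 24 0 0 0 0 0;0 28 0 0 0 0 0;0 32 0 0 0 0 0;0 36 0 0 0 0 0;0 38 0 0 0 0 0'
python3 -m creep '0 0 0 0 0 0 0;0 0 0 0 0 0 0;0 0 0 0 0 0 0'
python3 - <<'E'
from h import *
import pickle
w=snap('wrist','w2');o=bot.get_obs();w['tcp']=o['tcp_pos'];w['R']=o['ee_rot'];pickle.dump(w,open('w2.pkl','wb'));print(o['tcp_pos'],o['clock'],o['wrist_force'])
E
```

```text
clock: 3.8
tcp_pos: [0.5, -0.2601, 0.2953]
ee_rot: [[0.976, 0.22, 0.0], [0.22, -0.976, -0.0], [0.0, 0.0, -1.0]]
wrist_force: [0.7, 0.6, -0.1]
grip_width: 0.15
clock: 4.8
tcp_pos: [0.4999, 0.1234, 0.2952]
ee_rot: [[0.974, 0.227, -0.0], [0.227, -0.974, 0.002], [0.001, -0.002, -1.0]]
wrist_force: [1.0, -0.1, -0.7]
grip_width: 0.146
clock: 5.1
tcp_pos: [0.5005, 0.117, 0.2949]
ee_rot: [[0.976, 0.219, -0.001], [0.219, -0.976, -0.002], [-0.001, 0.001, -1.0]]
wrist_force: [-0.4, 0.2, 0.1]
grip_width: 0.149
[0.50060842 0.11699178 0.29494296] 5.15 [-0.69073048 -0.21812071  0.07404646]
```

View pics/w2.png

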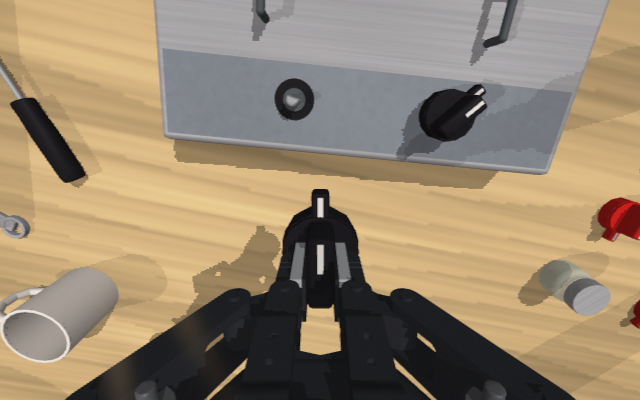

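The knob is held square, with its beak up at (320,200). The bare shaft is at (293,99). I'll go lower to see which way the flat faces.

```bash
python3 -m creep '0 1 -3 0 0 0 0;0 2 -6 0 0 0 0;0 2.5 -8 0 0 0 0;0 2.5 -9 0 0 0 0;0 2.5 -9 0 0 0 0;0 2.5 -9 0 0 0 0;0 2.5 -9 0 0 0 0'
python3 - <<'E'
from h import *
import pickle
w=snap('wrist','w3');o=bot.get_obs();w['tcp']=o['tcp_pos'];w['R']=o['ee_rot'];pickle.dump(w,open('w3.pkl','wb'));print(o['tcp_pos'],o['clock'],o['wrist_force'])
c=w['img'][50:130,270:370,::-1]; print(proj(w,(.58,.155,.096)))
cv2.imwrite('pics/c3.png',np.hstack([cv2.resize(c,(500,400),interpolation=2),cv2.resize(w['img'][:,200:440,::-1],(240,400))]))
E
```

```text
clock: 5.85
tcp_pos: [0.5014, 0.1434, 0.206]
ee_rot: [[0.975, 0.22, 0.002], [0.22, -0.975, 0.0], [0.002, 0.0, -1.0]]
wrist_force: [0.6, -0.3, -0.9]
grip_width: 0.147
[0.50129999 0.14356375 0.20599292] 5.9 [ 0.43870385 -0.30969576 -0.85083074]
[332.13103148 104.67117202]
```

View pics/c3.png

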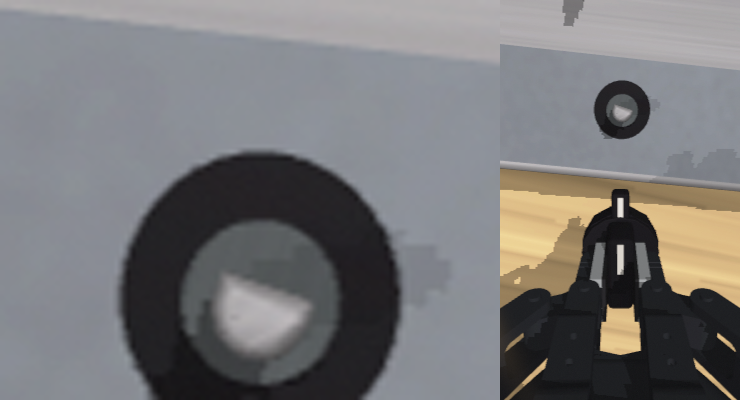

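The shaft's D top shows its flat edge from crop (222,272) to (312,300), so the flat faces image-up and slightly right. Now I fit it.

```bash
cat > f.py <<'E'
from h import *
import pickle,sys
w=pickle.load(open('w3.pkl','rb'));g=cv2.cvtColor(w['img'],cv2.COLOR_RGB2GRAY)
x0,y0=285,75
r=cv2.resize(g[y0:y0+60,x0:x0+70],None,fx=8,fy=8,interpolation=cv2.INTER_CUBIC)
for th in (135,150,165):
    m=(r>th).astype('uint8'); n,l,st,c=cv2.connectedComponentsWithStats(m)
    i=l[(110-y0)*8,(322-x0)*8]; 
    if i==0: print('miss');continue
    cn=max(cv2.findContours((l==i).astype('uint8'),0,1)[0],key=cv2.contourArea)[:,0]
    P=np.array([onz(w,x0+(a+.5)/8-.5,y0+(b+.5)/8-.5,.096)[:2] for a,b in cn])
    # the flat: most inliers of a line between contour pts
    best=0
    for a in range(0,len(P),3):
        for b in range(a+5,len(P),3):
            d=P[b]-P[a];L=np.hypot(*d)
            if L<.006: continue
            q=abs((P-P[a])@np.array([-d[1],d[0]])/L)<.00015
            if q.sum()>best: best=q.sum();Q=q
    vx,vy,lx,ly=cv2.fitLine(P[Q].astype('float32'),2,0,.01,.01).ravel()
    nrm=np.array([-vy,vx]); nrm*=np.sign(nrm@(np.array([lx,ly])-P.mean(0)))
    A=P[~Q];A=A[(A@nrm)<(np.array([lx,ly])@nrm)-.0007]
    s=np.linalg.lstsq(np.c_[2*A,np.ones(len(A))],(A**2).sum(1),rcond=None)[0];cc=s[:2]
    print(th,'yaw',np.degrees(np.arctan2(nrm[1],nrm[0])),'circ',cc,'R',np.sqrt(s[2]+cc@cc),'flat dist',(np.array([lx,ly])-cc)@nrm,'ext',np.ptp(P@nrm),np.ptp(P@np.array([vx,vy])))
# dark bezel ring
x0,y0=280,65;d=(w['img'][y0:y0+85,x0:x0+85].max(2)<60).astype('uint8')
n,l,st,c=cv2.connectedComponentsWithStats(d);i=1+np.argmax(st[1:,4]);print(st[i])
cn=max(cv2.findContours((l==i).astype('uint8'),0,1)[0],key=cv2.contourArea)
e=cv2.fitEllipse(cv2.convexHull(cn));print(e,onz(w,e[0][0]+x0,e[0][1]+y0,.07),onz(w,e[0][0]+x0,e[0][1]+y0,.075))
E
python3 f.py
```

```text
135 yaw -5.167786 circ [0.57532182 0.16024087] R 0.004761013254259108 flat dist 0.001699951932939242 ext 0.00684997672354648 0.010005580448475743
150 yaw -6.230789 circ [0.57535033 0.16025561] R 0.0044260068444849565 flat dist 0.0011950359134126401 ext 0.006043795513835826 0.009265698363994629
165 yaw -7.7405076 circ [0.57602668 0.1601017 ] R 0.004186758745640683 flat dist 9.686387791506379e-05 ext 0.0046173074311471884 0.008599338909805243
[  15   16   55   58 1699]
((41.64589309692383, 44.318016052246094), (54.9199104309082, 57.86219787597656), 3.4085984230041504) [0.57540231 0.16012799 0.07      ] [0.57553307 0.16018922 0.075     ]
```

```bash
python3 - <<'E'
from h import *
import pickle
w=pickle.load(open('w3.pkl','rb'));im=w['img'];R=np.array(w['R']);T=np.array(w['tcp']);z=T[2]-.0956
r=im[180:320,285:356];wh=(r.min(2)>150).astype('uint8')
n,l,st,c=cv2.connectedComponentsWithStats(wh)
def rel(u,v,h): return (R.T@(onz(w,u,v,z+h)-T)*1000).round(1)
for i in range(1,n):
    if st[i,4]>8:
        x,y,ww,hh=st[i,:4];u=c[i][0]+285; print(st[i]+[285,180,0,0,0],c[i]+[285,180],[(rel(u,180+y,h),rel(u,180+y+hh,h)) for h in(.017,.042)])
for u,v,h in ((320,189.5,.017),): print('tip',rel(u,v,h))
for y in range(184,312,4):
    xs=np.where(im[y,285:356].max(1)<60)[0]+285; print(y,xs.min() if len(xs) else '',xs.max() if len(xs) else '',end='|')
E
```

```text
[318 198   5  19  95] [320. 207.] [(array([31.6, -1. , 78.7]), array([20.6, -1. , 78.6])), (array([40. , -1. , 53.7]), array([30.8, -1. , 53.7]))]
[317 245   6  30 170] [319.41176471 258.72352941] [(array([ 3.3, -1.3, 78.6]), array([-16.5,  -1.3,  78.6])), (array([16.5, -1.3, 53.6]), array([ 0. , -1.3, 53.6]))]
[295 280   6   7  20] [298.5 281.8] [(array([-19.9, -13.8,  78.6]), array([-24.8, -13.9,  78.5])), (array([ -2.8, -11.7,  53.6]), array([ -6.9, -11.8,  53.6]))]
[340 280   6   2  11] [342.27272727 280.45454545] [(array([-19.9,  12.3,  78.6]), array([-21.3,  12.3,  78.6])), (array([-2.8, 10. , 53.6]), array([-4. , 10.1, 53.6]))]
tip [36.4 -1.  78.7]
184  |188  |192 312 328|196 312 328|200 312 328|204 312 328|208 308 333|212 301 340|216 294 346|220 292 348|224 289 350|228 287 353|232 285 355|236 285 355|240 285 355|244 285 355|248 285 355|252 285 355|256 285 355|260 285 355|264 285 355|268 285 355|272 285 355|276 285 355|280 285 355|284 285 355|288 285 355|292 285 355|296 285 355|300 285 355|304 285 355|308 285 355|
```

```bash
python3 - <<'E'
from h import *
import pickle
for f,(x0,y0,s) in (('w2.pkl',(265,70,62)),('w3.pkl',(280,65,85))):
    w=pickle.load(open(f,'rb'));d=(w['img'][y0:y0+s,x0:x0+s].max(2)<60).astype('uint8')
    n,l,st,c=cv2.connectedComponentsWithStats(d);i=1+np.argmax(st[1:,4])
    cn=max(cv2.findContours((l==i).astype('uint8'),0,1)[0],key=cv2.contourArea)
    e=cv2.fitEllipse(cv2.convexHull(cn));p=onz(w,e[0][0]+x0,e[0][1]+y0,.072)
    print(f,e,p,(np.array(w['R']).T@(p-w['tcp']))*1000)
    R=np.array(w['R']);A=np.array(w['attitude']);print('cam',R.T@(np.array(w['origin'])-w['tcp']),(R.T@A)[:,2])
# fixed-camera checks of bare shaft & bezel
S=pickle.load(open('s0.pkl','rb'))
for n,(x,y,h) in (('scene',(375,230,12)),('side',(313,162,12))):
    r=S[n]['img'][y-h:y+h,x-h:x+h];m=(r.max(2)<60).astype('uint8')
    k,l,st,c=cv2.connectedComponentsWithStats(m);i=1+np.argmax(st[1:,4]);p=np.argwhere(l==i)[:,::-1]
    e=cv2.fitEllipse(cv2.convexHull(p.astype('float32')));print(n,e,onz(S[n],e[0][0]+x-h,e[0][1]+y-h,.072))
E
```

```text
w2.pkl ((28.930133819580078, 28.95347785949707), (38.35091018676758, 41.02407455444336), 171.1020965576172) [0.57516836 0.16002239 0.072     ] [ 82.29044942 -25.95165063 222.86581927]
cam [ 0.08180331 -0.00136789 -0.07034831] [-3.21252461e-01  6.99427641e-04  9.46993330e-01]
w3.pkl ((41.64589309692383, 44.318016052246094), (54.9199104309082, 57.86219787597656), 3.4085984230041504) [0.57545461 0.16015248 0.072     ] [ 75.70280447   0.15529972 134.15385976]
cam [ 0.08190657 -0.00108901 -0.07036551] [-3.21116821e-01  4.12536990e-04  9.47039501e-01]
scene ((11.489641189575195, 12.620737075805664), (11.984061241149902, 13.411245346069336), 94.96073913574219) [0.57433006 0.1614981  0.072     ]
side ((11.847522735595703, 12.475419998168945), (7.133857727050781, 11.566128730773926), 89.45215606689453) [0.57561018 0.15918873 0.072     ]
```

Every view puts the shaft at about (0.5754, 0.160) with yaw about −5°. The knob sits in the hand at tool offset (−0.9, −1.1) mm as the camera sees it. I'll move over the shaft and turn −18°.

```bash
python3 -m creep '1.5 0.3 0.5 0 0 -4 0;3 0.6 0.5 0 0 -8 0;5 1 0.5 0 0 -12 0;6.5 1.3 0.3 0 0 -16 0;7.5 1.56 0 0 0 -18 0;7.5 1.56 0 0 0 -18 0;7.5 1.56 0 0 0 -18 0;7.5 1.56 0 0 0 -18 0' 100
python3 - <<'E'
from h import *
import pickle
a,b=snap('scene','s4'),snap('side','d4');o=bot.get_obs();print(o['tcp_pos'],o['clock'],o['wrist_force'],o['grip_width'])
T=np.array(o['tcp_pos']);ims=[]
for s in(a,b):
    x,y=proj(s,T-[0,0,.09]).astype(int);print(x,y);ims.append(cv2.resize(s['img'][y-25:y+25,x-33:x+33,::-1],(396,300),interpolation=2))
cv2.imwrite('pics/c4.png',np.hstack(ims))
E
```

```text
clock: 6.7
tcp_pos: [0.5747, 0.1593, 0.2049]
ee_rot: [[0.996, -0.09, -0.001], [-0.09, -0.996, -0.0], [-0.001, 0.0, -1.0]]
wrist_force: [-0.1, -1.0, -0.8]
grip_width: 0.137
[0.57495839 0.15936463 0.20504443] 6.8 [ 0.94018161  0.62558322 -0.8915186 ] 0.1361527825298456
375 222
312 152
```

View pics/c4.png

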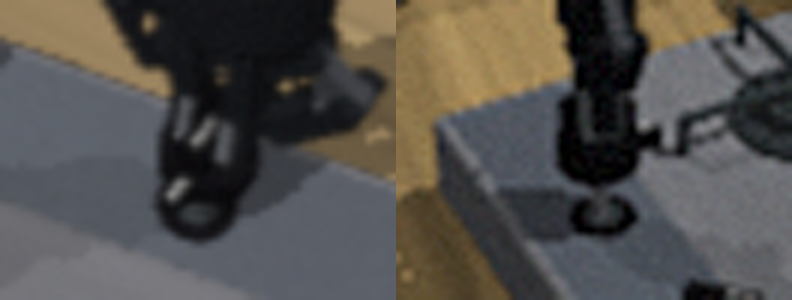

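The knob hangs just above the shaft (side crop: shaft tip at about (600,195), under the knob), beak towards the hob. Now I lower it slowly.

```bash
python3 -m creep '0.1 0 -0.4 0 0 0 0;0.1 0 -0.8 0 0 0 0;0.1 0 -1.0 0 0 0 0;0.1 0 -1.2 0 0 0 0;0.1 0 -1.4 0 0 0 0;0.1 0 -1.6 0 0 0 0;0.1 0 -1.7 0 0 0 0;0.1 0 -1.7 0 0 0 0' 100
python3 -m creep '0 0 -0.1 0 0 0 0;0 0 -0.2 0 0 0 0;0 0 -0.3 0 0 0 0;0 0 -0.3 0 0 0 0'
```

```text
clock: 7.6
tcp_pos: [0.5766, 0.1596, 0.1878]
ee_rot: [[0.996, -0.091, -0.0], [-0.091, -0.996, -0.0], [-0.0, 0.0, -1.0]]
wrist_force: [0.0, 0.4, -0.1]
grip_width: 0.134
clock: 8.0
tcp_pos: [0.5766, 0.1595, 0.1848]
ee_rot: [[0.996, -0.091, -0.0], [-0.091, -0.996, -0.0], [-0.0, 0.0, -1.0]]
wrist_force: [0.1, -0.7, -0.1]
grip_width: 0.133
```

The knob is 7 mm below the shaft top with no force, so the shaft is inside the bore. I'll continue down.

```bash
python3 -m creep '0 0 -0.1 0 0 0 0;0 0 -0.2 0 0 0 0;0 0 -0.3 0 0 0 0;0 0 -0.4 0 0 0 0;0 0 -0.5 0 0 0 0;0 0 -0.5 0 0 0 0'
python3 -m creep '0 0 -0.1 0 0 0 0;0 0 -0.2 0 0 0 0;0 0 -0.3 0 0 0 0;0 0 -0.3 0 0 0 0'
```

```text
clock: 8.6
tcp_pos: [0.5765, 0.1595, 0.1797]
ee_rot: [[0.996, -0.091, -0.0], [-0.091, -0.996, -0.0], [-0.0, 0.0, -1.0]]
wrist_force: [-0.4, -0.2, -1.6]
grip_width: 0.139
clock: 9.0
tcp_pos: [0.5767, 0.1596, 0.1772]
ee_rot: [[0.996, -0.091, 0.0], [-0.091, -0.996, -0.0], [0.0, -0.0, -1.0]]
wrist_force: [-1.7, -0.3, 3.6]
grip_width: 0.136
```

Contact came at TCP z ≈ 0.177 with about 4 N, as expected for fully on. Now I press.

```bash
python3 -m creep '0 0 -0.1 0 0 0 0;0 0 -0.2 0 0 0 0;0 0 -0.3 0 0 0 0;0 0 -0.4 0 0 0 0;0 0 -0.4 0 0 0 0'
python3 -m creep '0 0 -0.1 0 0 0 0;0 0 -0.2 0 0 0 0;0 0 -0.3 0 0 0 0;0 0 -0.4 0 0 0 0;0 0 -0.4 0 0 0 0'
```

```text
clock: 9.5
tcp_pos: [0.5767, 0.1596, 0.1733]
ee_rot: [[0.996, -0.091, 0.0], [-0.091, -0.996, 0.0], [0.0, -0.0, -1.0]]
wrist_force: [-2.0, -0.9, 7.0]
grip_width: 0.133
clock: 10.0
tcp_pos: [0.5768, 0.1595, 0.1698]
ee_rot: [[0.996, -0.091, 0.001], [-0.091, -0.996, 0.0], [0.001, -0.0, -1.0]]
wrist_force: [-2.3, 0.7, 11.7]
grip_width: 0.132
```

```bash
python3 -m creep '0 0 -0.1 0 0 0 0;0 0 -0.1 0 0 0 0;0 0 -0.2 0 0 0 0;0 0 -0.2 0 0 0 0'
```

```text
clock: 10.4
tcp_pos: [0.5768, 0.1596, 0.1692]
ee_rot: [[0.996, -0.091, 0.001], [-0.091, -0.996, 0.0], [0.001, -0.001, -1.0]]
wrist_force: [-5.1, -0.5, 20.9]
grip_width: 0.131
```

The force is 21 N, above the spring's 12 N at full travel, and the descent has stalled, so the shaft is at its bottom stop. I'll hold and check.

```bash
python3 -m creep '0 0 0 0 0 0 0;0 0 0 0 0 0 0;0 0 0 0 0 0 0;0 0 0 0 0 0 0;0 0 0 0 0 0 0'
python3 - <<'E'
from h import *
a,b,w=snap('scene','s5'),snap('side','d5'),snap('wrist','w5');o=bot.get_obs();print(o['tcp_pos'],o['clock'],o['wrist_force'],o['torque'],o['grip_width'])
T=np.array(o['tcp_pos']);ims=[]
for s in(a,b):
    x,y=proj(s,T-[0,0,.09]).astype(int);ims.append(cv2.resize(s['img'][y-25:y+25,x-33:x+33,::-1],(396,300),interpolation=2))
cv2.imwrite('pics/c5.png',np.vstack([np.hstack(ims),cv2.resize(w['img'][160:320,110:530,::-1],(792,300))]))
E
```

```text
clock: 10.9
tcp_pos: [0.5768, 0.1596, 0.1692]
ee_rot: [[0.996, -0.091, 0.001], [-0.091, -0.996, 0.0], [0.001, -0.001, -1.0]]
wrist_force: [-4.7, -1.3, 20.3]
grip_width: 0.135
[0.5767939  0.15955717 0.16921386] 11.05 [-5.42688729 -1.67537065 21.0992986 ] [-0.2348802   1.11793097 -0.00500351] 0.13729624848097505
```

View pics/c5.png

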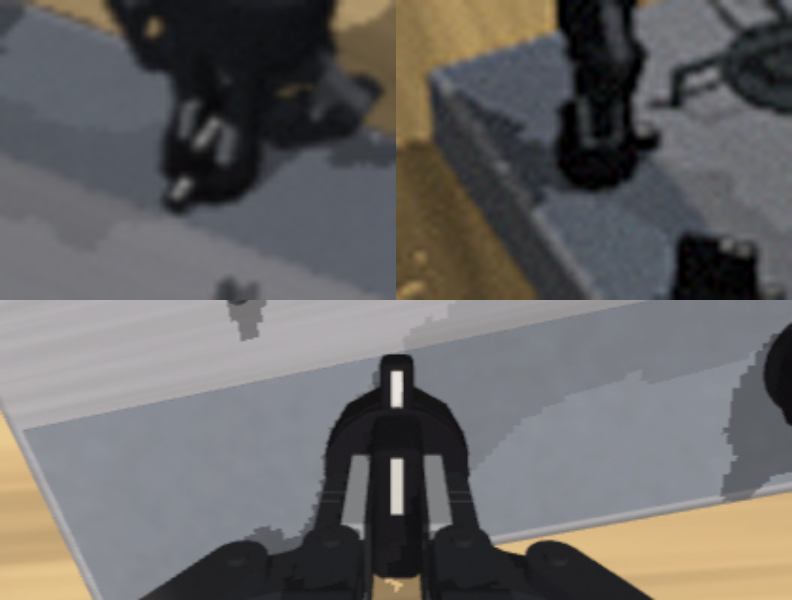

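The knob sits down over the shaft and its dark collar, still square in the grip, with the beak forward. Its underside is at about 0.0736 m (0.074 m expected), and the force is steady at 21 N. Handing in.

```bash
python3 -c "
from station import bot
print(bot.hand_in())"
```

```text
the job is handed in; nothing more can be done
None
```

I gripped the loose black knob by its bar, turned its beak to about −5° to match the shaft's flat, and pushed it fully onto the bare shaft. I then pressed it to the bottom stop and handed in while still holding it down, at about 11 s on the clock.

**Last checks**
- **Fully on:** the knob went down freely. The spring first pushed back with about 4 N at TCP z = 0.177, where full seating was expected (0.178).
- **Pressed down:** force rose to about 12 N over the 8 mm of travel, then the knob stopped moving at 21 N and stayed there. The knob's underside works out at 0.0736 m (0.074 expected).
- **Other items:** I did not go near the round knob, jar, screwdriver or red look-alikes, though I took no final picture of them.

**Not fully settled**
- **Beak tip reading:** the in-hand tip position disagreed with the white-mark measurements by 1–2 mm. I used the marks, and the free entry onto the shaft supports that choice.
- **Flat angle:** the estimate varied from −5° to −8° with the image threshold. That is within the 10° of play.
- **Side force:** about 5 N remains sideways while it is held down.
- **Gripper opening:** it read about 11.5 mm on the 14 mm bar, and I did not find out why. The grip did not slip.

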